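# Test a freewheel both ways on its bench stand

### The job

Test the freewheel on the round stand by its lever alone, without touching the toothed wheel. First swing the lever anticlockwise (seen from above), the way that grips, until the wheel has been carried fully round and the finger under it stands against the short pin. Then swing the lever back clockwise, the loose way, fully home against its own stop pin, with the wheel staying where it is, and let go.

Things in the scene. Friction and masses are not known exactly. Their poses are not given: they have to be found in the camera images.
- knob (a point): Centre of the upright black knob at the lever's outer end: diameter 18 mm, from 64 to 104 mm above the bench; this point is 84 mm above the bench, 115 mm from the axle. The lever is a level flat steel bar, 16 mm wide, its top 60 mm above the bench, that turns about the upright axle with little force (0.5 to 1.5 N at the knob the loose way, about 4 N when it drives the wheel).
- axle (a point): Point on the upright axle of the stand, at the top of the lever's hub (68 mm above the bench). Wheel and lever both turn about this axle. The stand is a fixed grey round foot, 230 mm across and 12 mm thick. Its x axis lies within 0.35 rad of the world's x.
- finger_end (a point): Outer end (top face) of the 14 mm wide steel finger under the wheel, 102 mm from the axle and 27 mm above the bench; it turns with the wheel.
- short_pin (a point): Top centre of the short steel stop pin of the foot (12 mm thick, 90 mm from the axle, its top 29 mm above the bench) that the finger meets at the end of the wheel's travel. Two taller pins (12 mm thick, 100 mm from the axle, tops 56 mm above the bench) stop the lever at its two ends.
- lever (a joint): Angle of the lever, rad, growing anticlockwise seen from above: 0 is the home stop (lever 120 degrees anticlockwise from the stand's x axis), 2.1 the other stop. Between them it sweeps over the side of the stand near the robot. It stays where it is left. Starts between 0.1 and 0.5.
- wheel (a joint): Angle of the toothed wheel, rad, growing anticlockwise seen from above: 1.2 is the end of its travel, finger against the short pin. Starts between 0.1 and 0.4. A spring plunger under the lever catches the wheel's 18 sawteeth (20 degrees apart, so up to 0.35 rad of lever may pass before it catches) and drives the wheel when the lever turns anticlockwise; clockwise it clicks over them and a brake holds the wheel.
- wheel_disc: The toothed steel and aluminium wheel, 110 mm across, from 27 to 48 mm above the bench, under the lever, with its finger. Origin on the axle at bench height. Not to be touched.

How it is judged:
By the outcome, as a careful person would: the job done as asked, in the order asked, and still so for the second after the job is handed in, with the robot touching nothing.
It also fails if it takes over 42 s, if anything falls off the work surface, if the arm or the gripper's body presses on something with over 40 N, if the wrist force passes 120 N, or if a joint passes its speed limit or range.

### The arm

A 6-joint arm with a two-finger parallel gripper is mounted at the origin on a cart in front of the work surface, level with it; the furniture and walls round the work are solid. World frame = base frame: x ahead of the robot, y to its left, z up, the work surface at z = 0. Lengths are in mm, angles in rad, forces in N, time in s.
With the tool pointing down it reaches from about 350 to 1000 mm from the base axis. Payload 7.1 kg.
Tool frame: the origin (TCP) lies at the centre of the arm's flange, where the gripper is bolted on; the fingertips stand 173 mm ahead of it and the grasp point (between the pads) lies 155 mm ahead of it; z points along the fingers, y is the line along which they close (so a half turn about z gives the same grasp; the last joint's range is limited). The gripper opens to 85 mm and grips with 20 to 120 N. Pads are 22 mm wide; open, the fingers measure 114 mm over their backs; the gripper's body (76 mm by 85 mm) begins 54 mm behind the grasp point. The pads swing forward as they close: fully open they stand 13 mm farther back than shut.
Start: joints at [-1.314, 0.423, 1.63, -0, 1.089, -0.019], TCP at [170.217, -601.359, 404.719] pointing down, gripper open.
Joint ranges: [-3, 3], [-0.9, 2.11], [0.09, 2.58], [-1.31, 4.45], [0.11, 2.69], [-2.54, 2.54]. Speed limits (rad/s): [2.39, 2.39, 3.01, 3.14, 3.14, 3.14].

### API

Orientations are given as a unit quaternion [w, x, y, z].
In Python, from plant import status, cams, sign_off gives the robot as it stands.
- The arm moves only by the tool drive_tool, never from a script. Its argument "series" is a list of rows, each a list of 5 numbers: the closure, from 0 (fully open) to 1 (shut), then the shift along the tool's x, y, z in m, then the turn about the tool's z in degrees. In form: [[fingers, dx, dy, dz, roll], ...]. A call has 1 to 8 rows; each row shifts and turns the commanded pose from where the row before left it, along the tool's axes as they then stand; what a row does not reach is not made up. A row lasts 1/8 s, in which the tool goes at most 62.5 mm and 10.7 degrees, less where a joint would pass 70% of its speed; a pose out of reach is approached as far as the arm can. A call is refused whole if a number of a shift passes 0.0625 or a number of a turn 10.7, either way. A call with a gripper value outside its range is refused whole. The fingers move at their own pace and stop on an object; "grip_force" is the grip in N (left out, the last holds). Time passes only in rows, so rows that do not move let the fingers close. It gives the time, the measured TCP pose, the force, the opening and the grip force at its end, in the units of the state.
- status.observe(): the state, without advancing time (a new reading comes with each control period).
- cams.get_image(name): name is "scene" or "top" or "wrist"; returns the picture (400x640x3 uint8, blue, green, red); there is no depth.
- cams.camera_model(name): a dict with "vertical_fov" (degrees; the focal length in pixels is half the picture's height over the tangent of half this angle, whatever the lens; pixels are square), "cx", "cy" (the principal point, pixels), "R" (3x3) and "t" (3): a world point X has camera coordinates R X + t; the wrist camera has in their place "hand_eye" (4x4, takes a point from camera to tool coordinates, whose origin is the TCP and whose axes are the flange's). Camera axes: x right, y down, z forward; pixel columns grow to the right and rows downward; lengths in mm; the calibration is good to about 2 mm. A picture is of the moment at which its call begins: read the wrist's pose just before it. camera_model takes no time and is no camera call.
- sign_off(): hands the job in; it is judged then, once.
Trained networks look in the newest picture that a camera, given by its name, has taken for a name from the list of things; names that differ only in an ending like _2 or _b are one class to them, and where a whole thing is asked for, a point or a joint stands for the part that bears it (a point fixed in the world has none). Each returns a list of dicts, best first, with "conf" (0 to 1); they miss things now and then, are a little off and sometimes report something else, mostly with a low value. They report only what shows in the picture. A call takes as long as a camera call.
- cams.outline_of(camera, name): "mask" (400x640 bool, what is visible of it).
- cams.pinpoint(camera, name): "centre" ([x, y, z] in mm, in the coordinates of the camera as it stood for that picture, good to about 4 mm: a listed point, or the origin of a listed thing).
The state is a dict: "t": time; "joints": joint angles; "joint_velocities": joint speeds; "tau": joint torques, N m; "position": TCP position; "ee_rot": TCP orientation; "ft_force": force on the tool from outside, world axes, zero at the start; "wrist_torque": the same for the moment, N m; "width": opening from 0.0 (shut) to 1.0 (fully open); "grip_force": force on a finger pad.
Only numpy, scipy, OpenCV 4.12 (cv2) and the standard library are available. Lean on these libraries where they do the work, as an engineer would, in place of code of your own. Each camera call takes 0.05 s, during which the arm holds its last target. There are 200 camera calls.

## Working session

There is one attempt and no reset: what is moved stays moved. The work goes in short steps, Python scripts to look and compute and a tool call to move; the robot and the scene stay as the last step left them, time stands still between calls to the robot, and variables do not carry over. Pictures are saved under pics/ and viewed, at most 10 in all, crops included, and the job is handed in when it is done.

Besides the shell and the picture viewer there is one more tool, called after ">>>" as name(argument=value, ...), one argument or row to a line, values as JSON. drive_tool: Moves the arm, as the interface text tells. Its arguments: {"type":"object","properties":{"series":{"type":"array"},"grip_force":{"type":"number"}},"required":["series"]}

```bash
mkdir -p pics
cat > h.py <<'E'
import numpy as np, cv2
from plant import status, cams, sign_off
from scipy.spatial.transform import Rotation as Ro
def Rt(s):
    w,x,y,z=s["ee_rot"]; return Ro.from_quat([x,y,z,w]).as_matrix()
def towor(cam,p,s=None):
    m=cams.camera_model(cam)
    if cam=="wrist":
        H=np.array(m["hand_eye"]); q=H[:3,:3]@p+H[:3,3]; return Rt(s)@q+np.array(s["position"])
    return np.array(m["R"]).T@(np.array(p)-np.array(m["t"]))
def look(cam,names,fn=None):
    s=status.observe(); im=cams.get_image(cam)
    if fn: cv2.imwrite("pics/"+fn,im)
    for n in names:
        for r in cams.pinpoint(cam,n)[:2]:
            print(cam,n,round(r["conf"],2),np.round(towor(cam,r["centre"],s),1))
    return im
E
python3 - <<'E'
from h import *
s=status.observe(); print(s); print(Rt(s).round(3))
a=look("top",["knob","axle","finger_end","short_pin"])
b=look("scene",["knob","axle","finger_end","short_pin"])
cv2.imwrite("pics/a.png",cv2.resize(np.vstack([a,b]),(480,600),interpolation=cv2.INTER_AREA))
cv2.imwrite("pics/top.png",a)
E
```

```text
{'t': 0.0, 'joints': array([-1.31399412e+00,  4.23883990e-01,  1.63070226e+00,  1.17674544e-05,
        1.08858368e+00, -1.89883270e-02]), 'joint_velocities': array([ 0.00089702,  0.00030406,  0.00207965, -0.00058976,  0.00017871,
        0.00157029]), 'tau': array([-1.07431824e-03, -5.57387066e+01, -2.81743813e+01, -2.54419192e-04,
        7.21926903e-03, -8.24929117e-06]), 'position': array([ 170.15453673, -601.10238229,  403.91371236]), 'ee_rot': array([-7.83688708e-04,  9.90507571e-01,  1.37455918e-01, -8.83799932e-05]), 'ft_force': array([-1.14055734,  0.08821121, -0.07934861]), 'wrist_torque': array([-0.00212562, -0.00664051, -0.00532353]), 'grip_force': 0.0, 'width': 0.9999923590694063}
[[ 0.962  0.272 -0.   ]
 [ 0.272 -0.962  0.002]
 [ 0.    -0.002 -1.   ]]
top axle 0.82 [582.7 -84.5  64.2]
top finger_end 0.78 [665.7 -22.5  29.6]
top short_pin 0.68 [575.8   4.9  27.3]
scene knob 0.77 [475.8 -46.5  86.5]
scene axle 0.96 [587.8 -88.4  65.6]
scene finger_end 0.75 [668.7 -29.1  25.6]
scene short_pin 0.62 [578.3   5.5  27.3]
scene short_pin 0.54 [581.5 -83.9   2.1]
```

View pics/a.png

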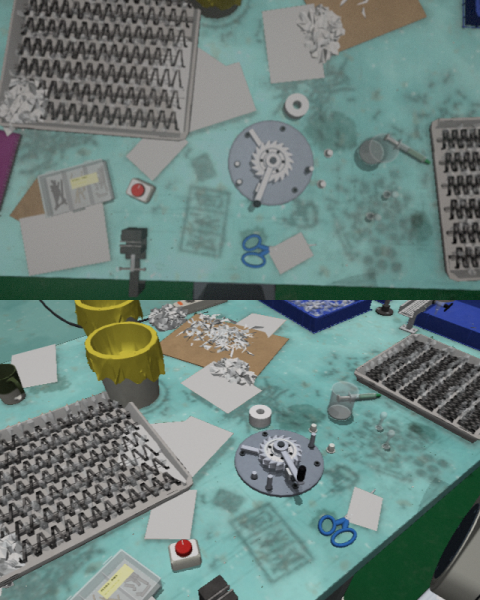

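The top view shows the stand at about (270,162) in the picture with the lever pointing towards the robot and slightly to the left. The knob is at (257,203), the finger at upper left (250,135), and the pins are around the foot. I'll move in for a wrist view.

>>> drive_tool(
  series=[
    [0,0.038,-0.0335,0,0],
    [0,0.038,-0.0335,0,0],
    [0,0.038,-0.0335,0,0],
    [0,0.038,-0.0335,0,0],
    [0,0.038,-0.0335,0,0],
    [0,0.038,-0.0335,0,0],
  ],
)

```text
t: 1.25
position: [335.5, -344.5, 405.0]
ee_rot: [0.0, 0.991, 0.137, 0.0]
ft_force: [0.7, 0.0, 0.2]
width: 1.0
grip_force: 0.0
```

>>> drive_tool(
  series=[
    [0,0.038,-0.0335,0,0],
    [0,0.038,-0.0335,0,0],
    [0,0.038,-0.0335,0,0],
    [0,0.038,-0.0335,0,0],
    [0,0.02,-0.03,0,9],
    [0,0,0,0,9],
    [0,0,0,0,9],
    [0,0,0,0,9],
  ],
)

```text
t: 2.25
position: [455.8, -141.0, 404.9]
ee_rot: [0.0, 0.984, -0.178, 0.0]
ft_force: [-0.4, 0.4, -0.2]
width: 1.007
grip_force: 0.0
```

Run:
```python
from h import *
s=status.observe(); print(s["t"],s["position"],s["joints"].round(2)); print(Rt(s).round(3)); print(np.round(cams.camera_model("wrist")["hand_eye"],2))
look("wrist",["knob","axle","finger_end","short_pin"],"w1.png")
```

```text
2.25 [ 455.78272482 -140.98199693  404.86250948] [-0.32  0.2   1.95  0.    0.99  1.6 ]
[[ 0.937 -0.35   0.   ]
 [-0.35  -0.937 -0.   ]
 [ 0.    -0.    -1.   ]]
[[-0.   -0.96 -0.28 71.39]
 [ 1.   -0.    0.    1.59]
 [-0.   -0.28  0.96 30.13]
 [ 0.    0.    0.    1.  ]]
wrist knob 0.93 [472.2 -49.4  87.1]
wrist axle 0.96 [581.8 -84.   72.1]
wrist short_pin 0.8 [573.4   6.3  29. ]
```

View pics/w1.png

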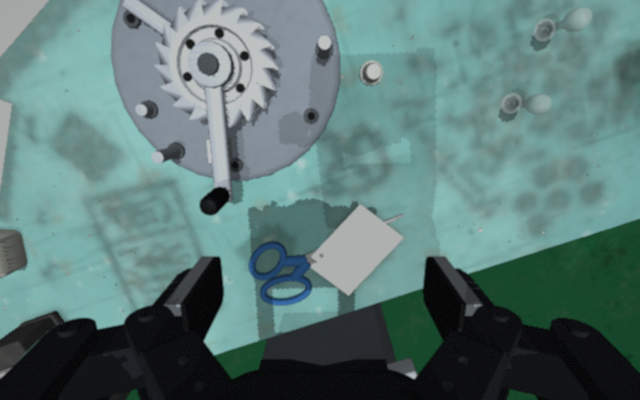

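The wrist view shows the knob at (213,200) and the axle at (208,62). The home pin is on the left at about (165,153), the short pin at (145,110), the far pin at (325,45) and the finger at upper left. Next I'll move above the knob and descend.

>>> drive_tool(
  series=[
    [0,-0.008,-0.046,0,0],
    [0,-0.008,-0.047,0,-2],
    [0,0,0,0.04,0],
    [0,0,0,0.04,0],
    [0,0,0,0,0],
    [0,0,0,0,0],
  ],
)

```text
t: 3.25
position: [473.4, -48.6, 325.7]
ee_rot: [-0.0, 0.987, -0.158, 0.001]
ft_force: [0.5, -0.1, 0.5]
width: 0.998
grip_force: 0.0
```

Run:
```python
from h import *
s=status.observe(); print(s["t"],s["position"]); print(Rt(s).round(3))
look("wrist",["knob","axle","finger_end","short_pin"])
look("scene",["knob","axle"])
```

```text
3.25 [473.3620377  -48.63772301 325.71511862]
[[ 0.95  -0.312  0.001]
 [-0.312 -0.95  -0.   ]
 [ 0.001 -0.    -1.   ]]
wrist knob 0.75 [472.5 -47.6  86.6]
wrist axle 0.59 [582.7 -88.3  75.6]
wrist short_pin 0.81 [573.8   5.8  30.5]
scene knob 0.59 [476.7 -42.7  81.8]
scene axle 0.62 [586.6 -88.6  63.3]
```

Good agreement. Descend to TCP z of about 244 and close.

>>> drive_tool(
  series=[
    [0,0,0,0.03,0],
    [0,0,0,0.03,0],
    [0,0,0,0.022,0],
    [0.4,0,0,0,0],
    [0.6,0,0,0,0],
    [0.85,0,0,0,0],
    [0.85,0,0,0,0],
    [0.85,0,0,0,0],
  ],
  grip_force=25,
)

```text
t: 4.65
position: [473.1, -48.5, 243.6]
ee_rot: [-0.0, 0.987, -0.158, 0.001]
ft_force: [-0.4, 0.5, 6.8]
width: 0.201
grip_force: 25.2
```

Run:
```python
from h import *
s=status.observe(); print(s["t"],s["position"],s["width"],s["grip_force"],s["ft_force"])
look("wrist",["knob","axle","finger_end","short_pin"])
look("top",["knob","axle","finger_end","short_pin"])
```

```text
4.65 [473.12927235 -48.46365741 243.61847029] 0.20065442549134851 25.24841540842317 [-0.3504759   0.50775506  6.82551161]
wrist knob 0.79 [470.5 -52.5  86.7]
wrist short_pin 0.79 [575.2   2.5  29.7]
top axle 0.56 [582.2 -82.6  67.6]
top finger_end 0.87 [666.6 -26.3  31.5]
top short_pin 0.75 [574.5   4.4  26.2]
```

>>> drive_tool(
  series=[
    [0.85,0.0004,0.01,0,-5],
    [0.85,0.0004,0.01,0,-5],
    [0.85,0.0004,0.01,0,-5],
    [0.85,0.0004,0.01,0,-5],
    [0.85,0.0004,0.01,0,-5],
    [0.85,0.0004,0.01,0,-5],
    [0.85,0.0004,0.01,0,-5],
    [0.85,0.0004,0.01,0,-5],
  ],
)

```text
t: 6.15
position: [475.2, -127.1, 243.6]
ee_rot: [0.0, 0.982, 0.19, 0.001]
ft_force: [0.5, 2.4, 6.7]
width: 0.201
grip_force: 25.2
```

```bash
cat >> h.py <<'E'
def st():
    s=status.observe(); R=Rt(s); d=np.array(s["position"])[:2]-[582.5,-86]
    print("t",s["t"],s["position"].round(1),"ang",np.degrees(np.arctan2(d[1],d[0]))%360,"rad",np.hypot(*d),"xang",np.degrees(np.arctan2(R[1,0],R[0,0])),"w",s["width"],s["grip_force"],"Ftool",(R.T@s["ft_force"]).round(1))
E
python3 - <<'E'
from h import *
st(); im=look("top",["axle","finger_end","short_pin"])
cv2.imwrite("pics/t2.png",cv2.resize(im[130:300,280:450],None,fx=3.5,fy=3.5))
E
```

```text
t 6.15 [ 475.2 -127.1  243.6] ang 200.9595068909043 rad 114.8663274638673 xang 21.932147494603242 w 0.20119026508209345 25.232005611760542 Ftool [ 1.4 -2.  -6.7]
top axle 0.68 [582.5 -85.7  64.6]
top finger_end 0.79 [620.7   9.7  28.6]
top short_pin 0.94 [572.8   4.3  29.7]
```

View pics/t2.png

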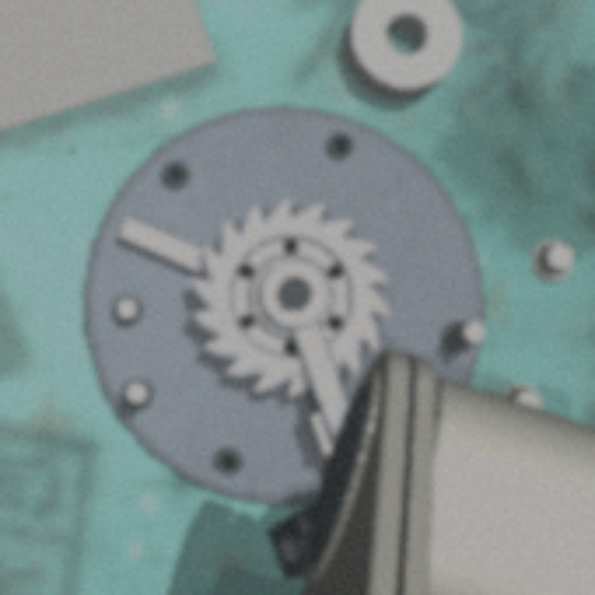

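The wheel has been carried about 32°. The finger (crop 160,245) is now close to the short pin (125,310), with about 18° left. I'll continue gently.

>>> drive_tool(
  series=[
    [0.85,0.0003,0.008,0,-4],
    [0.85,0.0003,0.008,0,-4],
    [0.85,0.0003,0.008,0,-4],
    [0.85,0.0001,0.004,0,-2],
    [0.85,0,0.002,0,-1],
    [0.85,0,0,0,0],
  ],
)

```text
t: 7.1
position: [489.7, -153.2, 243.7]
ee_rot: [0.0, 0.949, 0.316, 0.0]
ft_force: [-2.3, -1.0, 7.6]
width: 0.197
grip_force: 25.4
```

Run:
```python
from h import *
st(); look("top",["finger_end","short_pin"])
```

```text
t 7.1 [ 489.7 -153.2  243.7] ang 215.92335025049627 rad 114.59332417841404 xang 36.78444660410749 w 0.19702999967677257 25.37477498408407 Ftool [-2.5 -0.6 -7.6]
top short_pin 0.62 [575.    3.   25.6]
```

Step on 1° at a time, watching the tangential force.

>>> drive_tool(
  series=[
    [0.85,0,0.002,0,-1],
    [0.85,0,0.002,0,-1],
  ],
)

```text
t: 7.5
position: [492.0, -156.3, 243.6]
ee_rot: [0.0, 0.943, 0.332, 0.0]
ft_force: [-3.6, -1.2, 7.4]
width: 0.197
grip_force: 25.4
```

>>> drive_tool(
  series=[
    [0.85,0,0.002,0,-1],
  ],
)

```text
t: 7.62
position: [493.3, -157.8, 243.6]
ee_rot: [0.0, 0.94, 0.34, 0.0]
ft_force: [-3.2, -0.9, 8.4]
width: 0.201
grip_force: 25.4
```

Run:
```python
from h import *
st(); im=look("top",["finger_end","short_pin"])
cv2.imwrite("pics/t3.png",cv2.resize(im[160:260,290:390],None,fx=5,fy=5,interpolation=cv2.INTER_CUBIC))
```

```text
t 7.625 [ 493.3 -157.8  243.6] ang 218.83037459663544 rad 114.56237024018674 xang 39.806406093138264 w 0.2010726484833643 25.40326176385861 Ftool [-3.  -1.3 -8.4]
top finger_end 0.59 [590.1  18.2  32.4]
top short_pin 0.73 [575.7   3.8  29.9]
top short_pin 0.58 [592.   20.1  29.5]
```

View pics/t3.png

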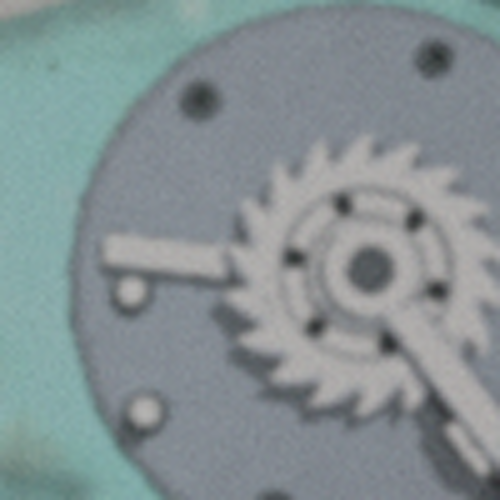

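The finger (crop 160,258) is about touching the short pin (130,292). I'll keep going until the force rises.

>>> drive_tool(
  series=[
    [0.85,0,0.002,0,-1],
  ],
)

```text
t: 7.9
position: [494.5, -159.3, 243.6]
ee_rot: [0.0, 0.937, 0.349, -0.0]
ft_force: [-2.6, -0.4, 7.5]
width: 0.199
grip_force: 25.4
```

```bash
python3 -c "
from h import *
st()"
```

```text
t 7.9 [ 494.5 -159.3  243.6] ang 219.7844755750287 rad 114.57940707543098 xang 40.797065381175784 w 0.19936836033513794 25.380573310540058 Ftool [-2.2 -1.4 -7.5]
```

>>> drive_tool(
  series=[
    [0.85,0,0.002,0,-1],
  ],
)

```text
t: 8.02
position: [495.8, -160.9, 243.6]
ee_rot: [0.0, 0.934, 0.357, -0.0]
ft_force: [-3.6, 1.0, 8.7]
width: 0.201
grip_force: 25.5
```

```bash
python3 -c "
from h import *
st()"
```

```text
t 8.025 [ 495.8 -160.9  243.6] ang 220.81561097120598 rad 114.58652469206791 xang 41.80499009705824 w 0.2011973305028997 25.466373602394015 Ftool [-2.  -3.1 -8.7]
```

>>> drive_tool(
  series=[
    [0.85,0,0.002,0,-1],
  ],
)

```text
t: 8.15
position: [496.7, -161.9, 243.5]
ee_rot: [-0.001, 0.931, 0.365, -0.001]
ft_force: [-5.9, 6.2, 12.6]
width: 0.201
grip_force: 26.0
```

>>> drive_tool(
  series=[
    [0.85,0,0.002,0,-1],
  ],
)

```text
t: 8.28
position: [497.6, -162.7, 243.5]
ee_rot: [-0.002, 0.928, 0.373, -0.001]
ft_force: [-7.4, 12.0, 15.9]
width: 0.2
grip_force: 26.5
```

Run:
```python
from h import *
st(); im=look("top",["finger_end","short_pin"])
cv2.imwrite("pics/t4.png",cv2.resize(im[160:260,290:390],None,fx=5,fy=5,interpolation=cv2.INTER_CUBIC))
```

```text
t 8.275 [ 497.6 -162.7  243.5] ang 222.07371675230053 rad 114.44227152493639 xang 43.75715599274986 w 0.20035468858104144 26.532653845497407 Ftool [  2.9 -13.9 -15.9]
top finger_end 0.78 [583.6  18.9  33.1]
top short_pin 0.77 [573.4   7.6  29.1]
```

View pics/t4.png

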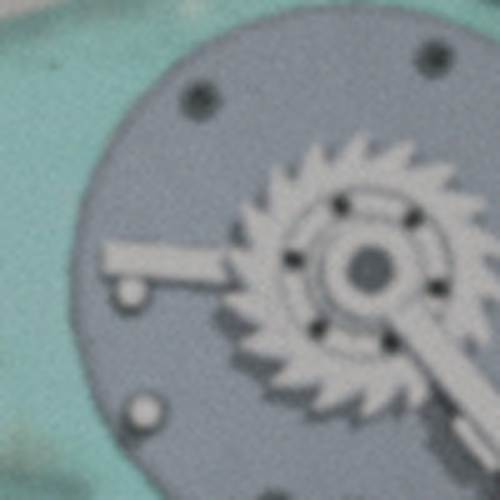

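Firm contact: tangential force is 14 N and the finger rests on the pin. Now I'll work out the home angle from the home pin's pixel while starting back.

>>> drive_tool(
  series=[
    [0.85,0,-0.004,0,2],
    [0.85,0.0004,-0.01,0,5],
    [0.85,0.0004,-0.01,0,5],
    [0.85,0.0004,-0.01,0,5],
    [0.85,0.0004,-0.01,0,5],
    [0.85,0.0004,-0.01,0,5],
    [0.85,0.0004,-0.01,0,5],
    [0.85,0.0004,-0.01,0,5],
  ],
)

```text
t: 9.43
position: [467.9, -97.8, 243.6]
ee_rot: [0.0, 0.998, 0.058, 0.001]
ft_force: [1.8, 0.4, 2.9]
width: 0.204
grip_force: 24.9
```

Run:
```python
from h import *
st(); look("top",["finger_end","short_pin"])
m=cams.camera_model("top"); R=np.array(m["R"]);t=np.array(m["t"]); f=200/np.tan(np.radians(m["vertical_fov"]/2))
def ray(u,v,z):
    d=R.T@np.array([(u-m["cx"])/f,(v-m["cy"])/f,1]); c=-R.T@t; return c+d*(z-c[2])/d[2]
p=ray(319,242,56); a=ray(290+370/5,160+268/5,68); q=ray(290+131/5,160+292/5,29)
for x in (p,q):
    d=x-a; print(x,a,np.degrees(np.arctan2(d[1],d[0])),np.hypot(d[0],d[1]))
```

```text
t 9.425 [467.9 -97.8 243.6] ang 185.87767575054693 rad 115.16916030013185 xang 6.6600264618500296 w 0.20426606195089322 24.940610267221928 Ftool [ 1.9 -0.2 -2.9]
top finger_end 0.89 [587.8  20.3  30.4]
top short_pin 0.79 [576.3   1.1  28.8]
[527.2867739   -2.75092728  56.        ] [582.37912726 -85.44845893  68.        ] 123.67119642472824 99.36825016535761
[573.97597544   3.66632418  29.        ] [582.37912726 -85.44845893  68.        ] 95.3868243560409 89.51009736574889
```

Home is at about 132°, 54° away.

>>> drive_tool(
  series=[
    [0.85,0.0004,-0.01,0,5],
    [0.85,0.0004,-0.01,0,5],
    [0.85,0.0004,-0.01,0,5],
    [0.85,0.0004,-0.01,0,5],
    [0.85,0.0004,-0.01,0,5],
    [0.85,0.0004,-0.01,0,5],
    [0.85,0.0004,-0.01,0,5],
    [0.85,0.0004,-0.01,0,5],
  ],
)

```text
t: 10.58
position: [485.9, -21.6, 243.6]
ee_rot: [-0.0, 0.958, -0.286, 0.001]
ft_force: [1.7, -0.8, 6.6]
width: 0.201
grip_force: 25.3
```

>>> drive_tool(
  series=[
    [0.85,0.0004,-0.01,0,5],
    [0.85,0.0002,-0.006,0,3],
    [0.85,0,-0.002,0,1],
    [0.85,0,0,0,0],
  ],
)

```text
t: 11.08
position: [496.8, -7.4, 243.6]
ee_rot: [-0.0, 0.933, -0.359, 0.001]
ft_force: [1.0, 1.6, 6.2]
width: 0.199
grip_force: 25.4
```

```bash
python3 -c "
from h import *
st(); print(status.observe()['joints'].round(2)); look('top',['finger_end','short_pin'])"
```

```text
t 11.075 [496.8  -7.4 243.6] ang 137.4860878329553 rad 116.26589674962207 xang -42.05819614065288 w 0.19899875437478035 25.36803828086704 Ftool [-0.3 -1.9 -6.2]
[-0.04  0.5   2.    0.    0.64  2.27]
top finger_end 0.64 [584.3  18.6  32.8]
top short_pin 0.6 [576.4   5.6  29.8]
```

>>> drive_tool(
  series=[
    [0.85,0,-0.002,0,1],
    [0.85,0,-0.002,0,1],
    [0.85,0,-0.002,0,1],
  ],
)

```text
t: 11.6
position: [500.8, -3.2, 243.6]
ee_rot: [-0.0, 0.924, -0.383, 0.001]
ft_force: [0.8, 1.1, 8.0]
width: 0.199
grip_force: 25.4
```

```bash
python3 -c "
from h import *
st()"
```

```text
t 11.6 [500.8  -3.2 243.6] ang 134.61989529214196 rad 116.3028542653129 xang -45.08461452362352 w 0.19909782981959345 25.362773197120987 Ftool [-0.2 -1.4 -8. ]
```

>>> drive_tool(
  series=[
    [0.85,0,-0.002,0,1],
  ],
)

```text
t: 11.72
position: [502.2, -1.8, 243.6]
ee_rot: [-0.0, 0.92, -0.391, 0.001]
ft_force: [1.8, 0.4, 6.9]
width: 0.204
grip_force: 25.4
```

```bash
python3 -c "
from h import *
st()"
```

```text
t 11.725 [502.2  -1.8 243.6] ang 133.63328533293534 rad 116.33332346070866 xang -46.08457292350414 w 0.2043037829953192 25.360706247738563 Ftool [ 0.9 -1.6 -6.9]
```

>>> drive_tool(
  series=[
    [0.85,0,-0.002,0,1],
  ],
)

```text
t: 11.85
position: [503.7, -0.4, 243.6]
ee_rot: [-0.0, 0.917, -0.399, 0.001]
ft_force: [1.5, 0.5, 7.8]
width: 0.206
grip_force: 25.4
```

```bash
python3 -c "
from h import *
st()"
```

```text
t 11.85 [ 5.037e+02 -4.000e-01  2.436e+02] ang 132.6573473049202 rad 116.35277929392771 xang -47.08463467306622 w 0.20611972067322323 25.358359987149015 Ftool [ 0.6 -1.4 -7.8]
```

>>> drive_tool(
  series=[
    [0.85,0,-0.002,0,1],
  ],
)

```text
t: 11.98
position: [505.1, 0.9, 243.6]
ee_rot: [-0.0, 0.913, -0.407, 0.001]
ft_force: [0.7, 1.4, 8.1]
width: 0.198
grip_force: 25.4
```

>>> drive_tool(
  series=[
    [0.85,0,-0.002,0,1],
  ],
)

```text
t: 12.1
position: [506.4, 2.2, 243.5]
ee_rot: [-0.0, 0.91, -0.415, 0.001]
ft_force: [-4.3, -5.9, 10.8]
width: 0.204
grip_force: 25.7
```

```bash
python3 -c "
from h import *
st()
im=look('top',['finger_end','short_pin'])
cv2.imwrite('pics/t5.png',cv2.resize(im[160:260,290:390],None,fx=5,fy=5,interpolation=cv2.INTER_CUBIC))"
```

```text
t 12.1 [506.4   2.2 243.5] ang 130.7872456721939 rad 116.42978799693773 xang -49.06629271265563 w 0.20391247146886093 25.740741714835167 Ftool [  1.6   7.1 -10.8]
top finger_end 0.86 [584.7  19.9  29.8]
top short_pin 0.81 [575.9   2.5  30.1]
```

View pics/t5.png

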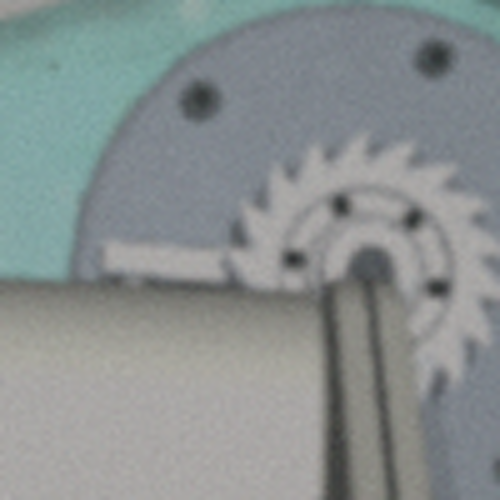

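The force jumped to 7 N, so the lever has met its home stop. The finger is still at the short pin. I'll press slightly more, hold, release and rise.

>>> drive_tool(
  series=[
    [0.85,0,-0.002,0,0],
    [0.85,0,0,0,0],
    [0.6,0,0,0,0],
    [0.3,0,0,0,0],
    [0,0,0,0,0],
    [0,0,0,0,0],
    [0,0,0,0,0],
  ],
)

```text
t: 13.12
position: [507.3, 3.9, 242.6]
ee_rot: [0.0, 0.909, -0.416, -0.0]
ft_force: [0.1, -0.3, -0.3]
width: 1.002
grip_force: 0.0
```

```bash
python3 -c "
from h import *
st()"
```

```text
t 13.125 [507.3   3.9 242.6] ang 129.89155658329258 rad 117.22862766589476 xang -49.181263550405056 w 1.0015829567100656 0.0 Ftool [0.3 0.1 0.3]
```

>>> drive_tool(
  series=[
    [0,0,0,-0.03,0],
    [0,0,0,-0.05,0],
    [0,0,0,-0.05,0],
    [0,-0.05,0,-0.03,0],
    [0,-0.06,0,0,0],
    [0,0,0,0,0],
  ],
)

```text
t: 13.88
position: [434.9, 75.2, 402.7]
ee_rot: [-0.007, 0.913, -0.409, -0.005]
ft_force: [0.5, 0.0, 0.9]
width: 0.998
grip_force: 0.0
```

```bash
python3 -c "
from h import *
st()
look('wrist',['knob','axle','short_pin','finger_end'],'w6.png')
im=look('top',['knob','axle','finger_end','short_pin'])
cv2.imwrite('pics/t6.png',cv2.resize(im[150:270,290:410],None,fx=4,fy=4,interpolation=cv2.INTER_CUBIC))"
```

```text
t 13.875 [434.9  75.2 402.7] ang 132.48038558809466 rad 218.61465641632392 xang -48.2560267410039 w 0.9983369966584792 0.0 Ftool [ 0.3 -0.4 -0.9]
wrist knob 0.92 [503.8  -2.5  86.6]
wrist short_pin 0.94 [574.8   7.2  27.6]
top knob 0.88 [5.085e+02 1.000e-01 8.620e+01]
top finger_end 0.95 [586.1  17.4  31.7]
top short_pin 0.69 [573.3   3.8  30.7]
```

View pics/w6.png

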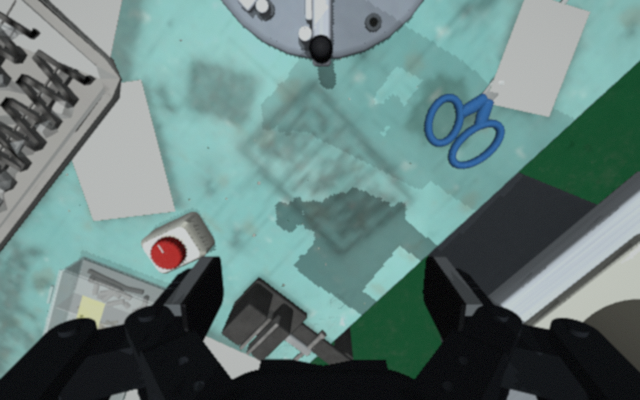

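The lever (knob at 320,47) lies right beside its home pin (305,33), and the robot is clear of it. One close check from the top camera.

View pics/t6.png

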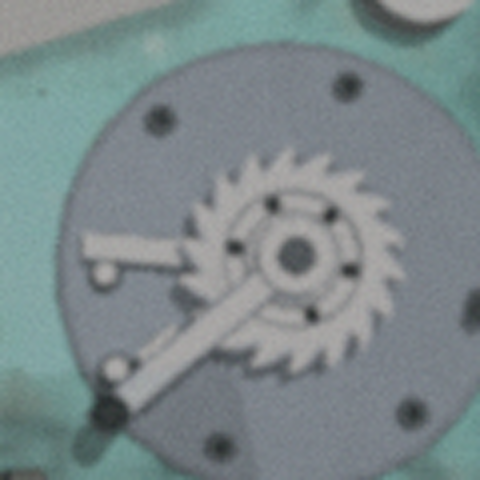

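The lever rests against its home pin (115,370), and the finger is still against the short pin (104,272). Handing in.

```bash
python3 -c "
from plant import sign_off
print(sign_off())"
```

```text
the job is handed in; nothing more can be done
None
```

The freewheel test is done and handed in at about 14 s: the lever carried the wheel round until the finger met the short pin, then went back home against its stop pin and was released, with the wheel staying put.

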